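# Rally car onto its display base

## Task

Pick up the red model car that has the big rear wing and stand it on the empty wooden display base: in the middle, along the base's length (nose either way), all four wheels down, then let go. Its shell is thin and cracks easily, so grip it softly, with no more than about 40 N on each side, and set it down gently: neither drop it nor press it down. Leave the other two red cars where they are.

Things in the scene. Friction and masses are not known exactly. Their poses are not given: they have to be found in the camera images.
- rally_car: Red model saloon with a wing across its tail (sizes in mm): 144 long, 47 high (wing 49), 96-156 g. Origin: mid underside at wheel foot level; x to the tail, z up. Flat upright doors, 54 apart in y, from z 10 to 30, bare for x -30 to 28; cabin above 43. Fixed wheels, 56 over. Its shell cracks at over 45 N from each finger (90 N in sum), over 40 N against the base, or let go over 15 mm up.
- empty_base: The empty display base: a fixed plain wooden board, 180 mm long (its x), 90 mm wide (its y), 14 mm thick, flat top. Origin at the middle of its underside, on the table; the top is 14 mm above it.
- saloon_car: A bystander to leave alone: red model saloon car without a wing, standing on the table, 144 mm long, 54 mm wide (56 over the wheels), 47 mm high. Origin and axes as for the rally car.
- estate_car: A bystander to leave alone: red model estate car with a long roof, no wing, 144 mm long, 54 mm wide (56 over the wheels), 47 mm high. It stands on a second display base like the empty one. Origin and axes as for the rally car.

How it is judged:
At the end, for the whole second after the job is handed in: The winged car stands still and upright, wheels down, on the empty base, within 18 mm of its middle and 12 degrees of its length (nose either way) (horizontal distance between rally_car and empty_base below 0.018 m and angle between the x axis of rally_car and the x axis of empty_base, either way round below 0.21 rad and z of rally_car in the frame of empty_base between 0.01 and 0.018 m and angle between rally_car's own z axis and vertical below 0.08 rad and linear speed of rally_car below 0.02 m/s); the robot touches nothing.
It fails at once if the fingers push on the rally car with more than 45 N each (90 N together) (contact force between the fingers and rally_car above 90 N).
It fails at once if the rally car strikes or is pressed on the base with more than 40 N (contact force between rally_car and empty_base above 40 N).
It fails at once if the rally car is dropped: out of the fingers while its wheels are more than 15 mm above the base's top (z of rally_car in the frame of empty_base above 0.029 m and contact force between the fingers and rally_car below 0.2 N).
It fails at once if the plain saloon is moved by more than 15 mm (distance of saloon_car from where it was at the start of the episode above 0.015 m).
It fails at once if the estate is moved by more than 15 mm (distance of estate_car from where it was at the start of the episode above 0.015 m).
It also fails if it takes over 38 s, if anything falls off the work surface, if the arm or the gripper's body presses on something with over 40 N, if the wrist force passes 120 N, or if a joint passes its speed limit or range.

## Robot

A 7-joint arm with a two-finger parallel gripper is mounted at the origin on the work surface. World frame = base frame: x ahead of the robot, y to its left, z up, the work surface at z = 0. Lengths are in m, angles in rad, forces in N, time in s.
With the tool pointing down it reaches from about 0.4 to 0.85 m from the base axis. Payload 10.4 kg.
Tool frame: the origin (TCP) lies midway between the tips of the shut fingers; the grasp point (between the pads) lies 19 mm behind it; z points along the fingers, y is the line along which they close (so a half turn about z gives the same grasp; the last joint's range is limited). The gripper opens to 87 mm and grips with 3 to 60 N. Pads are 19 mm wide; open, the fingers measure 117 mm over their backs; the gripper's body (75 mm by 190 mm) begins 51 mm behind the grasp point.
Start: joints at [-0.023, 0.332, -0.065, 1.46, 0.022, 1.35, -0.088], TCP at [0.625, 0, 0.223] pointing down, gripper open.
Joint ranges: [-2.6, 2.6], [-0.5, 2.12], [-1.47, 1.34], [0.16, 2.42], [-1.27, 4.41], [0.06, 2.06], [-2.6, 2.6]. Speed limits (rad/s): [2.22, 2.22, 2.79, 2.79, 3.14, 3.14, 3.14].

## Interface

Orientations are given as a unit quaternion [x, y, z, w].
In Python, from bench import r gives the robot as it stands.
- The arm moves only by the tool arm_command, never from a script. Its arguments are lists of equal length, an entry for each row: "xyz": the shift along the world's x, y, z in m, a list of three; "rot": the turn, a rotation vector about the world's x, y, z in rad, a list of three. In form: {"xyz": [[tx, ty, tz], ...], "rot": [[ax, ay, az], ...]}. A call has 1 to 20 rows; each row is the pose to reach, as a shift and turn from the pose commanded when the call began; what a row does not reach only later rows make up. A row lasts 1/12 s, in which the tool goes at most 41.7 mm and 7.16 degrees, less where a joint would pass 70% of its speed; a pose out of reach is approached as far as the arm can. A call with a gripper value outside its range is refused whole. "grip" is the opening, from 0 (shut) to 1 (fully open), set as the call begins (left out, the last holds). The fingers move at their own pace and stop on an object; "squeeze" is the grip in N (left out, the last holds). Time passes only in rows, so rows that repeat a pose let the fingers close. It gives the time, the measured TCP pose, the force, the opening and the grip force at its end, in the units of the state.
- r.read_state(): the state, without advancing time (a new reading comes with each control period).
- r.camera(name): name is "scene" or "side" or "wrist"; returns the picture (420x560x3 uint8, red, green, blue); there is no depth.
- r.camera_model(name): a dict with "fx", "fy", "cx", "cy" (pixels), "T" (4x4, takes a point from camera to world coordinates). Camera axes: x right, y up, looking along -z (the intrinsics and any distortion apply to the point x, -y, -z); pixel columns grow to the right and rows downward; lengths in m; the calibration is good to about 2 mm. A picture is of the moment at which its call begins: read the wrist's pose just before it. camera_model takes no time and is no camera call; for the wrist camera it gives the pose at the moment of the call.
- r.close_job(): hands the job in; it is judged then, once.
Trained networks look in the newest picture that a camera, given by its name, has taken for a name from the list of things; names that differ only in an ending like _2 or _b are one class to them, and where a whole thing is asked for, a point or a joint stands for the part that bears it (a point fixed in the world has none). Each returns a list of dicts, best first, with "conf" (0 to 1); they miss things now and then, are a little off and sometimes report something else, mostly with a low value. They report only what shows in the picture. A call takes as long as a camera call.
- r.look_for(label, camera): "at" ([x, y, z] in m, in the coordinates of the camera as it stood for that picture, good to about 4 mm: the middle of the surface that is visible of it).
- r.spot_point(label, camera): "at" ([x, y, z] in m, in the coordinates of the camera as it stood for that picture, good to about 4 mm: a listed point, or the origin of a listed thing).
The state is a dict: "time": time; "joint_positions": joint angles; "joint_vel": joint speeds; "joint_torque": joint torques, N m; "ee_pos": TCP position; "eef_rot": TCP orientation; "ft_force": force on the tool from outside, world axes, zero at the start; "torque": the same for the moment, N m; "width": finger opening in m; "grip_force": force on a finger pad.
Only numpy, scipy, OpenCV 4.12 (cv2) and the standard library are available. Lean on these libraries where they do the work, as an engineer would, in place of code of your own. Each camera call takes 0.05 s, during which the arm holds its last target. There are 200 camera calls.

## Working session

There is one attempt and no reset: what is moved stays moved. The work goes in short steps, Python scripts to look and compute and a tool call to move; the robot and the scene stay as the last step left them, time stands still between calls to the robot, and variables do not carry over. Pictures are saved under pics/ and viewed, at most 10 in all, crops included, and the job is handed in when it is done.

Besides the shell and the picture viewer there is one more tool, called after "Emit:" as name(argument=value, ...) on one line, values as JSON. arm_command: Moves the arm, as the interface text tells. Its arguments: {"type":"object","properties":{"xyz":{"type":"array"},"rot":{"type":"array"},"grip":{"type":"number"},"squeeze":{"type":"number"}},"required":["xyz","rot"]}

```bash
mkdir -p pics; cat > h.py <<'E'
from bench import r
import numpy as np, cv2
def w(c,p): 
    T=np.array(r.camera_model(c)["T"]); return (T@np.r_[p,1])[:3]
def snap(c,f=None):
    im=r.camera(c)
    if f: cv2.imwrite(f"pics/{f}.png",cv2.cvtColor(np.asarray(im),cv2.COLOR_RGB2BGR))
    return im
def proj(c,P):
    m=r.camera_model(c); p=np.linalg.inv(np.array(m["T"]))@np.r_[P,1]
    return np.array([m["cx"]+m["fx"]*p[0]/-p[2], m["cy"]+m["fy"]*p[1]/p[2]])
def ray(c,u,v,z):
    m=r.camera_model(c);T=np.array(m["T"])
    d=T[:3,:3]@np.array([(u-m["cx"])/m["fx"],-(v-m["cy"])/m["fy"],-1]);o=T[:3,3]
    return o+d*(z-o[2])/d[2]
E
python3 - <<'E'
from h import *
np.set_printoptions(precision=3,suppress=True)
for c in ["scene","side","wrist"]:
    snap(c,c+"1")
    for n in ["rally_car","empty_base","saloon_car","estate_car"]:
        for d in r.spot_point(n,c)[:3]:
            P=w(c,d["at"]); print(c,n,round(d["conf"],2),P,proj(c,P).round())
a=[cv2.imread(f"pics/{c}1.png") for c in ("scene","side")]
print(r.read_state()["time"])
E
```

```text
scene rally_car 0.6 [ 0.577 -0.127 -0.001] [215. 242.]
scene empty_base 0.9 [ 0.475  0.349 -0.001] [410. 171.]
scene saloon_car 0.98 [ 0.576  0.098 -0.002] [321. 222.]
scene estate_car 0.94 [ 0.467 -0.356  0.015] [ 99. 217.]
side rally_car 0.76 [ 0.574 -0.127  0.002] [266. 184.]
side empty_base 0.84 [ 0.47   0.343 -0.002] [291. 392.]
side saloon_car 0.6 [ 0.58   0.1   -0.002] [248. 264.]
side estate_car 0.56 [ 0.464 -0.359  0.013] [320. 124.]
wrist rally_car 0.55 [ 0.577 -0.131  0.002] [241. 295.]
wrist empty_base 0.48 [ 0.578  0.1   -0.004] [236.  80.]
wrist saloon_car 0.83 [ 0.577  0.103 -0.002] [235.  77.]
0.75
```

View pics/scene1.png

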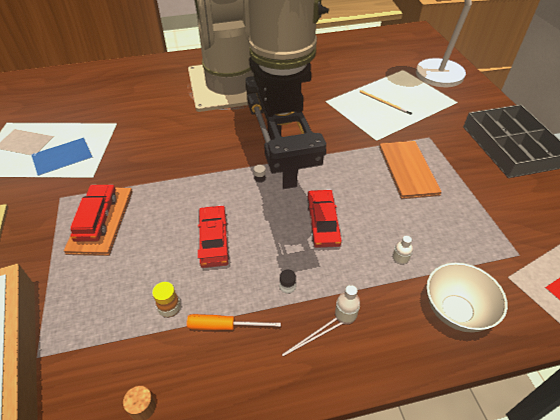

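View pics/wrist1.png

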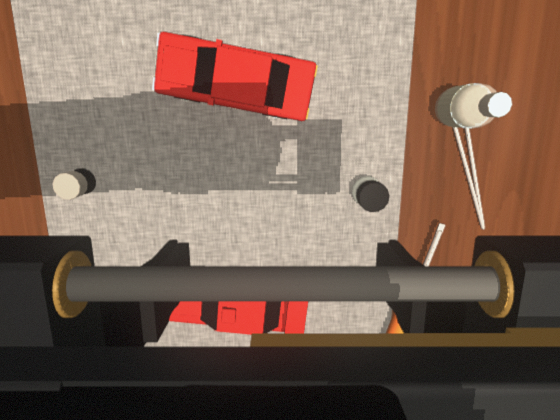

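The scene view shows the estate on its base at (95,215), two saloons at (213,235) and (323,217), and the empty base at (410,168). In the wrist view the saloon at (235,77) has no obvious wing. I'll enlarge both saloons to find the wing.

```bash
python3 - <<'E'
import cv2,numpy as np
s=cv2.imread("pics/scene1.png");d=cv2.imread("pics/side1.png")
f=lambda i,x,y:cv2.resize(i[y-37:y+38,x-50:x+50],(400,300),interpolation=cv2.INTER_CUBIC)
cv2.imwrite("pics/crop1.png",np.vstack([np.hstack([f(s,213,235),f(s,323,217)]),np.hstack([f(d,266,180),f(d,248,260)])]))
E
```

```text
(no output)
```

View pics/crop1.png

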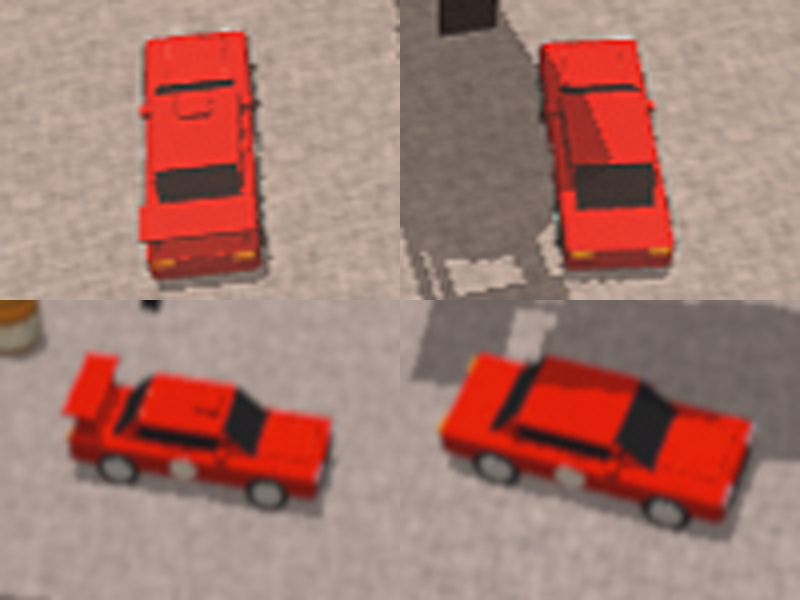

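View pics/side1.png

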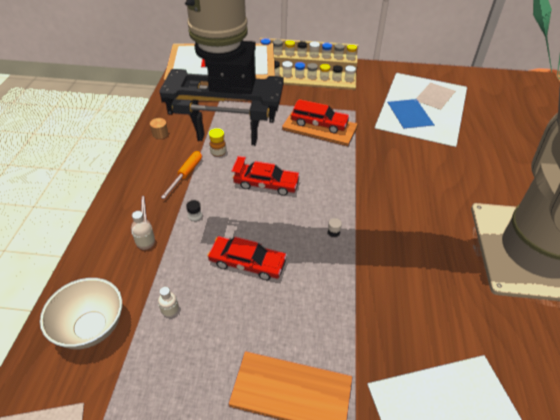

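Emit:
arm_command(xyz=[[-0.01, -0.04, 0], [-0.02, -0.08, 0], [-0.03, -0.12, 0], [-0.04, -0.16, 0], [-0.04, -0.2, 0], [-0.04, -0.22, 0], [-0.04, -0.22, 0], [-0.04, -0.22, 0]], rot=[[0, 0, 0], [0, 0, 0], [0, 0, 0], [0, 0, 0], [0, 0, 0], [0, 0, 0], [0, 0, 0], [0, 0, 0]])

```text
time: 1.42
ee_pos: [0.5847, -0.2212, 0.2224]
eef_rot: [0.708, 0.706, -0.0, -0.0]
ft_force: [-0.3, -0.3, -0.3]
width: 0.0869
grip_force: 0.0
```

```bash
python3 - <<'E'
from h import *
np.set_printoptions(precision=3,suppress=True)
im=snap("wrist","wrist2")
for d in r.spot_point("rally_car","wrist")[:2]:
    P=w("wrist",d["at"]); print(round(d["conf"],2),P,proj("wrist",P).round())
def big(m,near):
    n,l,s,c=cv2.connectedComponentsWithStats(m.astype(np.uint8))
    k=[i for i in range(1,n) if s[i,4]>300]; i=min(k,key=lambda i:np.hypot(*(c[i]-near)))
    return np.argwhere(l==i)[:,::-1]
a=np.asarray(im).astype(int)
red=(a[...,0]>110)&(a[...,1]<70)&(a[...,2]<70)
p=big(red,(235,77))
Q=np.array([ray("wrist",u,v,.03)[:2] for u,v in p]).astype(np.float32)
print("car",cv2.minAreaRect(Q*1000),len(p), p.min(0),p.max(0))
for c,near in (("scene",(410,170)),("side",(291,390))):
    b=cv2.cvtColor(cv2.imread(f"pics/{c}1.png"),cv2.COLOR_BGR2HSV)
    m=(b[...,0]>6)&(b[...,0]<18)&(b[...,1]>150)&(b[...,2]>170)
    p=big(m,near); Q=np.array([ray(c,u,v,.014)[:2] for u,v in p]).astype(np.float32)
    R=cv2.minAreaRect(Q*1000);print(c,R,len(p),p.min(0),p.max(0)); print(cv2.boxPoints(R))
s=r.read_state();print(s["ee_pos"],s["eef_rot"],s["time"]);print(r.camera_model("wrist"))
E
```

```text
0.73 [ 0.578 -0.126  0.004] [276.  88.]Traceback (most recent call last):
  File "<stdin>", line 13, in <module>
  File "h.py", line 13, in ray
    m=r.camera_model(c);T=np.array(m["T"])
ValueError: time passes only in moves, steps and waits
```

View pics/wrist2.png

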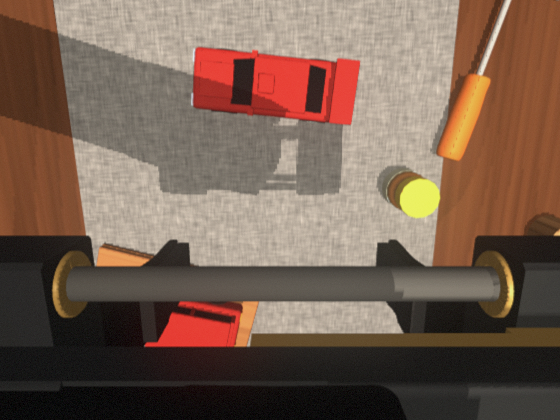

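The winged car is at about (275,87), its wing at the right end (+x), with its long axis slightly clockwise from image x. I'll fix the ray helper to load the camera model only once.

```bash
cat >> h.py <<'E'
def ray(c,uv,z):
    m=r.camera_model(c);T=np.array(m["T"]);uv=np.asarray(uv,float).reshape(-1,2)
    d=np.c_[(uv[:,0]-m["cx"])/m["fx"],-(uv[:,1]-m["cy"])/m["fy"],-np.ones(len(uv))]@T[:3,:3].T
    return (T[:3,3]+d*((z-T[2,3])/d[:,2])[:,None])[:,:2]
def big(m,near):
    n,l,s,c=cv2.connectedComponentsWithStats(m.astype(np.uint8))
    k=[i for i in range(1,n) if s[i,4]>300]; i=min(k,key=lambda i:np.hypot(*(c[i]-near)))
    return np.argwhere(l==i)[:,::-1]
def rect(c,p,z):
    R=cv2.minAreaRect((ray(c,p,z)*1000).astype(np.float32)); (x,y),(a,b),t=R
    return np.round([x,y,max(a,b),min(a,b),t if a>b else t-90],1)
E
python3 - <<'E'
from h import *
np.set_printoptions(precision=3,suppress=True)
a=cv2.imread("pics/wrist2.png")[...,::-1].astype(int)
red=(a[...,0]>110)&(a[...,1]<80)&(a[...,2]<80)
p=big(red,(270,85));print(len(p),p.min(0),p.max(0))
for z in (.03,.04): print("car",rect("wrist",p,z))
print("sides far/near (door top z.03)",ray("wrist",[[210,48],[330,58],[210,109],[325,121]],.03))
for c,near in (("scene",(410,170)),("side",(291,390))):
    b=cv2.cvtColor(cv2.imread(f"pics/{c}1.png"),cv2.COLOR_BGR2HSV)
    x,y=near;m=(b[...,0]>5)&(b[...,0]<16)&(b[...,1]>150)&(b[...,2]>170)
    p=big(m,near);print(c,len(p),p.min(0),p.max(0),b[y,x],rect(c,p,.014))
s=r.read_state();print(s["ee_pos"],s["eef_rot"],s["time"])
T=np.array(r.camera_model("wrist")["T"]);print(T)
E
```

```text
8253 [193  48] [359 123]
car [ 577.3 -125.1  148.5   56.1   -5.1]
car [ 577.5 -125.8  144.3   54.5   -5.1]
sides far/near (door top z.03) [[ 0.52  -0.093]
 [ 0.627 -0.101]
 [ 0.518 -0.146]
 [ 0.625 -0.157]]
scene 1989 [380 141] [440 194] [ 14 174 235] [472.7 342.7 179.3  88.7  -7. ]
side 6045 [229 352] [351 419] [ 14 184 227] [470.5 345.  178.2  88.5  -6.9]
[ 0.585 -0.218  0.222] [ 0.706  0.708  0.    -0.   ] 1.5167
[[ 1.    -0.002 -0.001  0.585]
 [ 0.002  0.97   0.244 -0.152]
 [ 0.001 -0.244  0.97   0.386]
 [ 0.     0.     0.     1.   ]]
```

Emit:
arm_command(xyz=[[0, 0.01, 0], [0, 0.02, 0], [0, 0.03, 0], [0, 0.04, 0], [0, 0.05, 0], [0, 0.06, 0], [0, 0.07, 0], [-0.004, 0.08, 0], [-0.008, 0.093, 0], [-0.008, 0.093, -0.02], [-0.008, 0.093, -0.04], [-0.008, 0.093, -0.06], [-0.008, 0.093, -0.08], [-0.008, 0.093, -0.1], [-0.008, 0.093, -0.11], [-0.008, 0.093, -0.11]], rot=[[0, 0, 0.12], [0, 0, 0.24], [0, 0, 0.36], [0, 0, 0.48], [0, 0, 0.6], [0, 0, 0.72], [0, 0, 0.84], [0, 0, 0.96], [0, 0, 1.08], [0, 0, 1.2], [0, 0, 1.32], [0, 0, 1.44], [0, 0, 1.482], [0, 0, 1.482], [0, 0, 1.482], [0, 0, 1.482]])

```text
time: 2.85
ee_pos: [0.5758, -0.1253, 0.1104]
eef_rot: [0.043, 0.999, 0.001, -0.002]
ft_force: [-0.9, 0.3, -0.3]
width: 0.0869
grip_force: 0.0
```

```bash
python3 - <<'E'
from h import *
from scipy.spatial.transform import Rotation as R
snap("wrist","wrist3")
s=r.read_state();print(s["time"],s["ee_pos"],R.from_quat(s["eef_rot"]).as_matrix().round(3),s["joint_positions"])
print([ (d["conf"],w("wrist",d["at"]).round(4)) for d in r.spot_point("rally_car","wrist")])
E
```

```text
2.9 [ 0.57670384 -0.12571303  0.11214832] [[-0.996  0.087 -0.001]
 [ 0.087  0.996  0.001]
 [ 0.002  0.001 -1.   ]] [ 0.2893493   0.34917337 -0.18423051  1.68049946  0.06913061  1.11984914
  1.56907096]
[(0.68, array([ 0.5793, -0.1276,  0.0052]))]
```

View pics/wrist3.png

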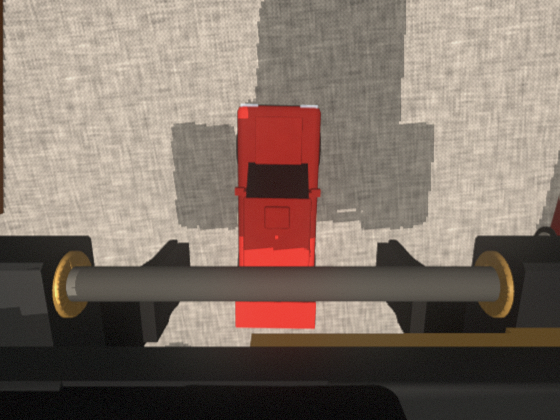

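The car is parallel to the fingers and sits near the middle between them, at column 278 against 282. Going down now.

Emit:
arm_command(xyz=[[0, 0, -0.02], [0, 0, -0.04], [0, 0, -0.06], [0, 0, -0.075], [0, 0, -0.088], [0, 0, -0.098], [0, 0, -0.104], [0, 0, -0.106], [0, 0, -0.106], [0, 0, -0.106]], rot=[[0, 0, 0], [0, 0, 0], [0, 0, 0], [0, 0, 0], [0, 0, 0], [0, 0, 0], [0, 0, 0], [0, 0, 0], [0, 0, 0], [0, 0, 0]])

```text
time: 3.78
ee_pos: [0.5776, -0.1271, 0.0073]
eef_rot: [0.044, 0.999, -0.0, 0.001]
ft_force: [-0.2, 0.6, 0.9]
width: 0.087
grip_force: 0.0
```

Emit:
arm_command(xyz=[[0, 0, 0], [0, 0, 0], [0, 0, 0], [0, 0, 0], [0, 0, 0], [0, 0, 0], [0, 0, 0], [0, 0, 0], [0, 0, 0], [0, 0, 0]], rot=[[0, 0, 0], [0, 0, 0], [0, 0, 0], [0, 0, 0], [0, 0, 0], [0, 0, 0], [0, 0, 0], [0, 0, 0], [0, 0, 0], [0, 0, 0]], grip=0.5, squeeze=20)

```text
time: 4.62
ee_pos: [0.5771, -0.1271, 0.0067]
eef_rot: [0.044, 0.999, -0.0, 0.0]
ft_force: [-0.1, -1.0, 2.0]
width: 0.0538
grip_force: 20.0
```

Emit:
arm_command(xyz=[[0, 0, 0.005], [0, 0, 0.012], [0, 0, 0.022], [0, 0, 0.035], [0, 0, 0.05], [0, 0, 0.07], [0, 0, 0.09], [0, 0, 0.11], [0, 0, 0.12], [0, 0, 0.12], [0, 0, 0.12]], rot=[[0, 0, 0], [0, 0, 0], [0, 0, 0], [0, 0, 0], [0, 0, 0], [0, 0, 0], [0, 0, 0], [0, 0, 0], [0, 0, 0], [0, 0, 0], [0, 0, 0]])

```text
time: 5.53
ee_pos: [0.5772, -0.127, 0.127]
eef_rot: [0.044, 0.999, -0.0, 0.001]
ft_force: [-0.2, -0.1, -1.6]
width: 0.0538
grip_force: 20.0
```

```bash
python3 - <<'E'
from h import *
snap("side","side4")
i=cv2.imread("pics/side4.png")
cv2.imwrite("pics/crop4.png",cv2.resize(i[60:240,150:390],(800,600),interpolation=cv2.INTER_CUBIC))
s=r.read_state();print(s["time"],s["ee_pos"],s["width"],s["grip_force"],s["ft_force"],s["torque"])
E
```

```text
5.5833 [ 0.57655799 -0.1269097   0.12590851] 0.05385163968502208 19.97886260971427 [ 0.18797468  0.35505026 -2.49148494] [ 0.03982149 -0.0524049  -0.00663373]
```

View pics/crop4.png

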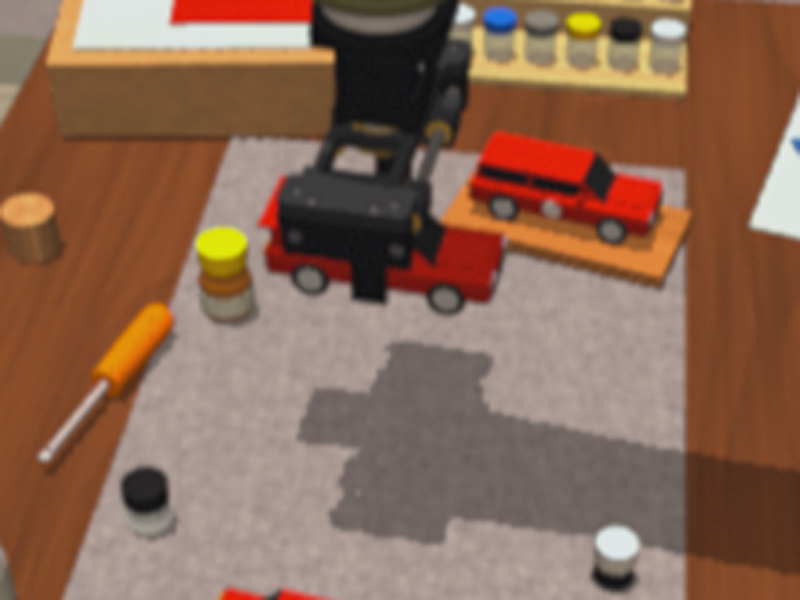

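The car is gripped level, with its nose towards the robot. Carrying it over to the base.

Emit:
arm_command(xyz=[[-0.001, 0.005, 0], [-0.003, 0.015, 0], [-0.007, 0.03, 0], [-0.011, 0.05, 0], [-0.017, 0.075, 0], [-0.023, 0.103, 0], [-0.03, 0.133, 0], [-0.037, 0.164, 0], [-0.044, 0.196, 0], [-0.051, 0.228, 0], [-0.058, 0.26, 0], [-0.066, 0.292, 0], [-0.073, 0.324, 0], [-0.08, 0.355, 0], [-0.087, 0.385, 0], [-0.093, 0.413, 0], [-0.099, 0.438, 0], [-0.103, 0.457, 0], [-0.105, 0.468, 0], [-0.106, 0.471, 0]], rot=[[0, 0, 0], [0, 0, 0], [0, 0, 0], [0, 0, -0.005], [0, 0, -0.005], [0, 0, -0.01], [0, 0, -0.01], [0, 0, -0.015], [0, 0, -0.015], [0, 0, -0.02], [0, 0, -0.02], [0, 0, -0.025], [0, 0, -0.025], [0, 0, -0.03], [0, 0, -0.033], [0, 0, -0.033], [0, 0, -0.033], [0, 0, -0.033], [0, 0, -0.033], [0, 0, -0.033]])

```text
time: 7.25
ee_pos: [0.4692, 0.3464, 0.126]
eef_rot: [0.059, 0.998, 0.0, -0.001]
ft_force: [0.6, -0.8, -1.3]
width: 0.0537
grip_force: 20.0
```

Emit:
arm_command(xyz=[[0, 0, 0], [0, 0, -0.01], [0, 0, -0.03], [0, 0, -0.05], [0, 0, -0.065], [0, 0, -0.075], [0, 0, -0.08], [0, 0, -0.08], [0, 0, -0.08]], rot=[[0, 0, 0], [0, 0, 0], [0, 0, 0], [0, 0, 0], [0, 0, 0], [0, 0, 0], [0, 0, 0], [0, 0, 0], [0, 0, 0]])

```text
time: 8.0
ee_pos: [0.4714, 0.3438, 0.047]
eef_rot: [0.061, 0.998, 0.0, 0.0]
ft_force: [-0.2, 1.0, -0.7]
width: 0.0538
grip_force: 20.0
```

```bash
python3 - <<'E'
from h import *
from scipy.spatial.transform import Rotation as R
snap("scene");
for n in ("rally_car","empty_base"): print(n,[(d["conf"],w("scene",d["at"]).round(4)) for d in r.spot_point(n,"scene")])
snap("side","side5")
for n in ("rally_car","empty_base"): print(n,[(d["conf"],w("side",d["at"]).round(4)) for d in r.spot_point(n,"side")])
i=cv2.imread("pics/side5.png")
cv2.imwrite("pics/crop5.png",cv2.resize(i[270:420,190:390],(800,600),interpolation=cv2.INTER_CUBIC))
s=r.read_state();print(s["time"],s["ee_pos"],R.from_quat(s["eef_rot"]).as_matrix().round(3),s["width"],s["grip_force"],s["ft_force"])
E
```

```text
rally_car [(0.75, array([0.4709, 0.3445, 0.0386]))]
empty_base [(0.73, array([ 0.4746,  0.3471, -0.0026]))]
rally_car [(0.97, array([0.4704, 0.3459, 0.0424]))]
empty_base []
8.3 [0.47131802 0.34419469 0.04716982] [[-0.993  0.122  0.001]
 [ 0.122  0.993  0.001]
 [-0.001  0.001 -1.   ]] 0.05386062230097231 19.978811494074762 [ 0.64264223 -0.32785325 -1.01700773]
```

View pics/crop5.png

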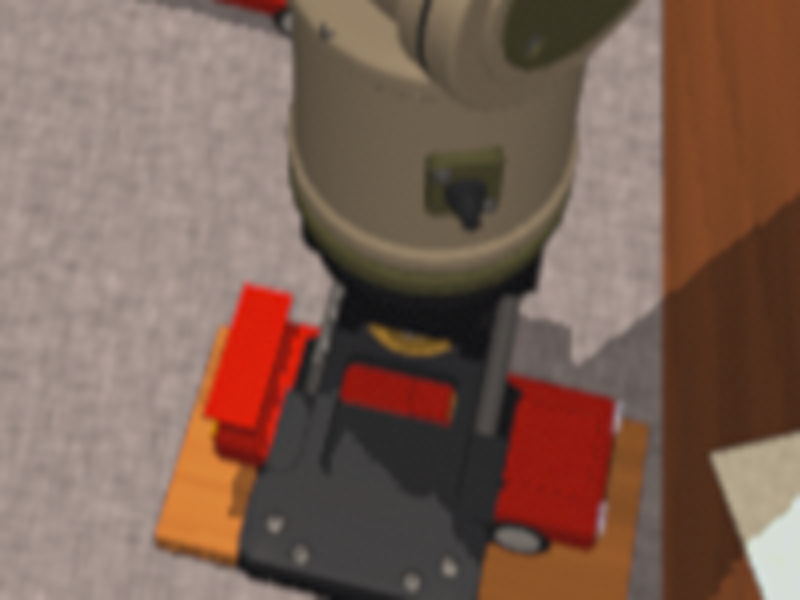

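The car is over the base and lined up with it, about 26 mm above the top. I'll lower it gently.

Emit:
arm_command(xyz=[[0, 0, -0.006], [0, 0, -0.012], [0, 0, -0.017], [0, 0, -0.02], [0, 0, -0.022], [0, 0, -0.023], [0, 0, -0.024], [0, 0, -0.024], [0, 0, -0.024]], rot=[[0, 0, 0], [0, 0, 0], [0, 0, 0], [0, 0, 0], [0, 0, 0], [0, 0, 0], [0, 0, 0], [0, 0, 0], [0, 0, 0]])

```text
time: 9.05
ee_pos: [0.4711, 0.3441, 0.0227]
eef_rot: [0.061, 0.998, 0.0, 0.0]
ft_force: [-0.1, -0.6, -1.7]
width: 0.0541
grip_force: 20.0
```

Emit:
arm_command(xyz=[[0, 0, -0.0005], [0, 0, -0.001], [0, 0, -0.001], [0, 0, -0.001]], rot=[[0, 0, 0], [0, 0, 0], [0, 0, 0], [0, 0, 0]])

```text
time: 9.38
ee_pos: [0.471, 0.344, 0.0216]
eef_rot: [0.061, 0.998, 0.0, -0.0]
ft_force: [0.1, 0.6, -1.1]
width: 0.0538
grip_force: 20.0
```

Emit:
arm_command(xyz=[[0, 0, -0.0005], [0, 0, -0.0005], [0, 0, -0.0005]], rot=[[0, 0, 0], [0, 0, 0], [0, 0, 0]])

```text
time: 9.63
ee_pos: [0.471, 0.344, 0.0211]
eef_rot: [0.061, 0.998, 0.0, -0.0]
ft_force: [-0.5, -0.6, -1.3]
width: 0.0539
grip_force: 20.0
```

Emit:
arm_command(xyz=[[0, 0, -0.0005], [0, 0, -0.0005], [0, 0, -0.0005]], rot=[[0, 0, 0], [0, 0, 0], [0, 0, 0]])

```text
time: 9.88
ee_pos: [0.471, 0.3441, 0.0207]
eef_rot: [0.061, 0.998, 0.0, 0.0]
ft_force: [-0.1, 0.0, 0.2]
width: 0.0536
grip_force: 20.0
```

```bash
python3 - <<'E'
from h import *
f=[]
for _ in range(4): snap("side"); f.append(r.read_state()["ft_force"])
print(np.mean(f,0))
E
```

```text
[ 0.09567264 -0.24165909  0.79255398]
```

The weight has come off the wrist, so the wheels are on the base. Releasing and retreating straight up.

Emit:
arm_command(xyz=[[0, 0, 0], [0, 0, 0], [0, 0, 0], [0, 0, 0], [0, 0, 0], [0, 0, 0], [0, 0, 0]], rot=[[0, 0, 0], [0, 0, 0], [0, 0, 0], [0, 0, 0], [0, 0, 0], [0, 0, 0], [0, 0, 0]], grip=1)

```text
time: 10.67
ee_pos: [0.4711, 0.344, 0.0206]
eef_rot: [0.061, 0.998, 0.0, 0.0]
ft_force: [0.6, 0.3, -0.3]
width: 0.0856
grip_force: 0.0
```

Emit:
arm_command(xyz=[[0, 0, 0.008], [0, 0, 0.02], [0, 0, 0.04], [0, 0, 0.06], [0, 0, 0.085], [0, 0, 0.11], [0, 0, 0.14], [0, 0, 0.16], [0.02, -0.03, 0.16], [0.04, -0.06, 0.16], [0.06, -0.09, 0.16], [0.07, -0.12, 0.16], [0.07, -0.14, 0.16], [0.07, -0.14, 0.16]], rot=[[0, 0, 0], [0, 0, 0], [0, 0, 0], [0, 0, 0], [0, 0, 0], [0, 0, 0], [0, 0, 0], [0, 0, 0], [0, 0, 0], [0, 0, 0], [0, 0, 0], [0, 0, 0], [0, 0, 0], [0, 0, 0]])

```text
time: 11.83
ee_pos: [0.5427, 0.1985, 0.1818]
eef_rot: [0.064, 0.998, -0.001, 0.001]
ft_force: [0.1, -0.6, -0.2]
width: 0.0868
grip_force: 0.0
```

```bash
python3 - <<'E'
from h import *
for c in ("scene","side"):
    snap(c,c+"6")
    for n in ("rally_car","empty_base","saloon_car","estate_car"): print(c,n,[(round(d["conf"],2),w(c,d["at"]).round(4)) for d in r.spot_point(n,c)])
a=cv2.imread("pics/scene6.png")[100:250,300:500];b=cv2.imread("pics/side6.png")[270:420,190:390]
cv2.imwrite("pics/crop6.png",cv2.resize(np.hstack([a,b]),(800,300),interpolation=cv2.INTER_CUBIC))
s=r.read_state();print(s["time"],s["ee_pos"])
E
```

```text
scene rally_car [(0.9, array([0.4685, 0.3452, 0.0123])), (0.68, array([0.5788, 0.1005, 0.002 ]))]
scene empty_base [(0.84, array([ 0.4716,  0.345 , -0.0028]))]
scene saloon_car [(0.58, array([0.5789, 0.1026, 0.0021]))]
scene estate_car [(0.83, array([ 0.4679, -0.3561,  0.0112]))]
side rally_car [(0.73, array([0.4696, 0.3482, 0.0169]))]
side empty_base [(0.61, array([ 0.4723,  0.3466, -0.0022]))]
side saloon_car [(0.92, array([0.579 , 0.1016, 0.0007]))]
side estate_car [(0.65, array([ 0.4667, -0.3609,  0.0133]))]
12.3333 [0.54079219 0.20468162 0.18057566]
```

View pics/crop6.png

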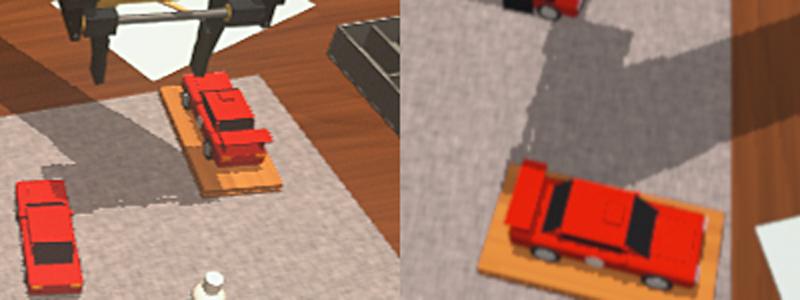

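The winged car stands centred on the base and along its length, wheels down. The other two cars haven't moved, and the gripper is clear.

```bash
python3 -c "
from bench import r
print(r.close_job())"
```

```text
the job is handed in; nothing more can be done
None
```

The winged car is standing on the empty base, wheels down, within about 4 mm of its middle and in line with its length. It was gripped at 20 N and set down gently, the other two cars weren't moved, and the job is handed in at about 12 s; the verdict wasn't reported back.

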